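Load the guarded end-drilling station

TASK

Load the pine block into the drilling station: lift the hinged yellow guard right up, push the block along its guide rails fully home against the end stop, then lower the guard gently until it is fully closed over the block. Leave the tape roll, the yellow cap and the pliers where they lie.

Things in the scene. Friction and masses are not known exactly. Their poses are not given: they have to be found in the camera images.
- station: Fixed bench station that drills block ends. Origin on the bench (z = 0) under the middle of the block's place. y axis: along the guide rails towards the infeed, where the block waits; it is pushed along -y. x axis: across, away from the robot, to the guard's hinge. Other entries use these axes, in mm. Dark bed plate: top at z 12, x -75..115, y -245..315. Grey drill head: y -142..-238, up to z 97.
- rails_mouth (a point): Where the flare of the two aluminium guide rails begins, midway between them: station x 0, y 125, at rail-top height z 24. Inner rail faces: x -46 and +46 from y 308 to 125, then closing in to x -33 and +33 at y 95 and straight on to the end stop.
- stop_face (a point): Middle of the face of the aluminium end stop that the block's front end must touch: station x 0, y -75, z 37. The stop is 105 wide and its top is at z 62.
- nest_center (a point): Where the block's centre is when it is home: station x 0, y 0, z 34.5; axes as the station's.
- guard_hinge (a point): Point on the guard's hinge line: station x 85, y 0, z 66. The hinge line runs along station y. Below it a back wall, x 89..99, y -90..90; hinge knuckles reach up to z 69.
- guard (a joint): Guard angle, rad: 0 closed (flat over the nest), 1.57 upright, 1.9 fully open (leaning back). Stiff hinge: it stays where it is left; moving it takes 2 to 5 N at the bar. At the start closed or ajar up to 0.25. Clear panel in a yellow frame; closed it covers station x -47..85, y -90..90, z 67..73. Opened to 1.6 or more it leaves the space over the nest at x below 50 free.
- guard_gate (a point): Middle of the lower edge of the guard's yellow infeed skirt (5 thick), which hangs across the rails; a like skirt runs along the front edge. Guard closed: station x -4, y 87.5, z 41 (the skirt spans x -45..37, y 85..90). So a closed guard bars the block's way, and it cannot close on a block that is clearly short of home.
- guard_bar (a point): Centre of the black round handle bar near the guard's front edge, along station y: 12 thick, 80 free length between its posts, 28 clear above the panel. At guard angle a it is at guard_hinge + (-120 cos a + 40 sin a, 0, 120 sin a + 40 cos a) mm in station axes; closed: x -35, y 0, z 106. A pinched bar may turn between the fingers.
- block_center (a point): Centre of the loose pine block, 60 x 150 x 45 mm, 0.14 to 0.28 kg, lying on the bed between the infeed rails, its long side (own y axis) nearly along station y; centre at z 34.5, y 190 to 215; top at z 57. Pushed on the middle of its rear end face it slides along the bed and the flare guides it in. Home, its rear face is at y 75.
- tape_roll: Roll of masking tape, 100 mm across, 25 mm high, loose on the bench behind the drill head; origin at its underside. Leave alone.
- yellow_cap: Yellow plastic cap, 66 mm across, 46 mm high, loose on the bench behind the infeed; origin at its underside. Leave alone.
- pliers: Black-handled pliers, 55 x 185 x 14 mm, loose on the bench behind the guard's hinge; origin at the underside. Leave alone.
Mind the look-alikes: they are no part of the job. Of the things like the part that bears block_center, leave any that is orange, pink or red; of the rest the larger one is meant.

How it is judged (in metres and radians):
On the way, in this order (a step that is already met when the one before it is completed fails the run):
1. the guard is lifted up (beyond 1.3 rad) while the block still waits in the infeed (value of joint guard above 1.3 rad and y of block_center in the frame of station above 0.1 m), for 0.2 s.
2. the block is home against the end stop (within 5 mm) with the guard still up (beyond 1.0 rad) (value of joint guard above 1 rad and y of block_center in the frame of station below 0.005 m and horizontal distance between block_center and nest_center below 0.008 m), for 0.2 s.
At the end, for the whole second after the job is handed in: The block lies flat in the nest, along the rails, within 5 mm of the end stop (centre within 8 mm of the nest's centre in plan); the guard is fully closed (under 0.05 rad) and still; the bystanders are where they lay (within 30 mm) (value of joint guard below 0.05 rad and y of block_center in the frame of station below 0.005 m and horizontal distance between block_center and nest_center below 0.008 m and angle between the y axis of block_center and the y axis of station, either way round below 0.1 rad and angle between block_center's own z axis and vertical below 0.05 rad and distance between block_center and nest_center below 0.01 m and velocity of joint guard between -0.05 and 0.05 rad/s); the robot touches nothing.
It fails at once if the guard is slammed (closing faster than 3 rad/s) (velocity of joint guard below -3 rad/s).
It fails at once if the tape roll, yellow cap or pliers are moved by more than 30 mm (distance of any of tape_roll, yellow_cap, pliers from where it was at the start of the episode above 0.03 m).
It also fails if it takes over 69 s, if anything falls off the work surface, if the arm or the gripper's body presses on something with over 40 N, if the wrist force passes 120 N, or if a joint passes its speed limit or range.

ROBOT

A 6-joint arm with a two-finger parallel gripper is mounted at the origin on a cart in front of the work surface, level with it; the furniture and walls round the work are solid. World frame = base frame: x ahead of the robot, y to its left, z up, the work surface at z = 0. Lengths are in mm, angles in degrees, forces in N, time in s.
With the tool pointing down it reaches from about 350 to 925 mm from the base axis. Payload 6.4 kg.
Tool frame: the origin (TCP) lies midway between the tips of the shut fingers; the grasp point (between the pads) lies 19 mm behind it; y points along the fingers, z is the direction in which the jaws open and shut, and the axes are right-handed (so a half turn about y gives the same grasp; the last joint's range is limited). The gripper opens to 85 mm and grips with 20 to 120 N. Pads are 22 mm wide; open, the fingers measure 114 mm over their backs; the gripper's body (76 mm by 85 mm) begins 54 mm behind the grasp point. The pads swing forward as they close: fully open they stand 13 mm farther back than shut.
Start: joints at [-86.58, 14.043, 89.255, -0, 76.702, -9.975], TCP at [150.593, -632.326, 231.29] pointing down, gripper open.
Joint ranges: [-179.41, 179.41], [-58.25, 129.5], [7.25, 145.43], [-54.29, 234.29], [11.92, 165.04], [-157.13, 157.13]. Speed limits (degrees/s): [147.25, 147.25, 180, 180, 180, 180].

INTERFACE

Orientations are given as a 3x3 rotation matrix whose columns are the frame's x, y, z axes.
In Python, from bench import arm gives the robot as it stands.
- The arm moves only by the tool jog_arm, never from a script. Its argument "plan" is a list that holds one entry, the list of rows, each a list of 5 numbers: the shift along the tool's x, y, z in m, then the turn about the tool's y in rad, then the opening, from -1 (shut) to 1 (fully open). In form: [[[x, y, z, yaw, claw], ...]]. A call has 1 to 10 rows; each row is the pose to reach, as a shift and turn from the pose commanded when the call began, along the tool's axes at that moment; what a row does not reach only later rows make up. A row lasts 1/12 s, in which the tool goes at most 41.7 mm and 7.16 degrees, less where a joint would pass 70% of its speed; a pose out of reach is approached as far as the arm can. A call with a gripper value outside its range is refused whole. The fingers move at their own pace and stop on an object; "newtons" is the grip in N (left out, the last holds). Time passes only in rows, so rows that repeat a pose let the fingers close. It gives the time, the measured TCP pose, the force and the opening at its end, in the units of the state.
- arm.sense(): the state, without advancing time (a new reading comes with each control period).
- arm.grab_frame(name): name is "scene" or "top"; returns (picture, depth): 480x640x3 uint8, blue, green, red; 480x640 float32, mm along the optical axis (not along the pixel's ray), 0 where there is no reading.
- arm.calibration(name): a dict with "mtx" (3x3 intrinsics, pixels), "origin" and "rotation" of the camera in the world. Camera axes: x right, y down, z forward; pixel columns grow to the right and rows downward; lengths in mm; the calibration is good to about 2 mm. A picture is of the moment at which its call begins. calibration takes no time and is no camera call.
- arm.finish_job(): hands the job in, once; it reports no verdict.
The state is a dict: "time": time; "joint_pos": joint angles; "joint_vel": joint speeds; "joint_torque": joint torques, N m; "tool_pos": TCP position; "ee_rot": TCP orientation; "contact_force": force on the tool from outside, world axes, zero at the start; "moment": the same for the moment, N m; "opening": finger opening in mm.
Only numpy, scipy, OpenCV 4.12 (cv2) and the standard library are available. Lean on these libraries where they do the work, as an engineer would, in place of code of your own. Each camera call takes 0.05 s, during which the arm holds its last target.

## Working session

There is one attempt and no reset: what is moved stays moved. The work goes in short steps, Python scripts to look and compute and a tool call to move; the robot and the scene stay as the last step left them, time stands still between calls to the robot, and variables do not carry over. Pictures are saved under pics/ and viewed, and the job is handed in when it is done.

Besides the shell and the picture viewer there is one more tool, called by a JSON object that holds its "method" and its "body". jog_arm: Moves the arm, as the interface text tells. Its arguments: {"type":"object","properties":{"plan":{"type":"array"},"newtons":{"type":"number"}},"required":["plan"]}

```bash
mkdir -p pics; ls; python3 - <<'E'
from bench import arm
import cv2,numpy as np
s=arm.sense(); print(s['time'],s['tool_pos'],np.round(s['ee_rot'],3),s['opening'])
for n in("scene","top"):
    p,d=arm.grab_frame(n); cv2.imwrite(f"pics/{n}0.png",p); np.savez(f"{n}0.npz",p=p,d=d)
    c=arm.calibration(n); print(n,c)
E
```

```text
pics
0.0 [ 150.55130259 -631.74064845  230.16657892] [[-0.973 -0.     0.232]
 [-0.232  0.002 -0.973]
 [-0.    -1.    -0.002]] 85.72172641319176
scene {'mtx': array([[485.52691689,   0.        , 324.89508246],
       [  0.        , 485.52691689, 242.98097801],
       [  0.        ,   0.        ,   1.        ]]), 'origin': array([-124.46938705,  792.76581342,  754.87566367]), 'rotation': array([[-0.72899606, -0.37781276,  0.57080843],
       [-0.68430917,  0.38164808, -0.62134186],
       [ 0.01690295, -0.84356521, -0.53676068]])}
top {'mtx': array([[434.91294529,   0.        , 322.40463565],
       [  0.        , 434.91294529, 241.70336375],
       [  0.        ,   0.        ,   1.        ]]), 'origin': array([476.39449471,  -5.38260608, 984.15480834]), 'rotation': array([[-0.01354733, -0.99074157,  0.13508373],
       [-0.99972703,  0.01599254,  0.0170327 ],
       [-0.01903533, -0.13481611, -0.99068778]])}
```

View pics/scene0.png

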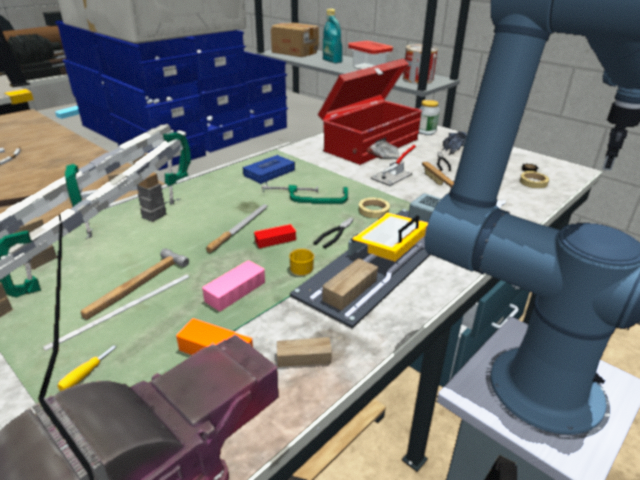

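View pics/top0.png

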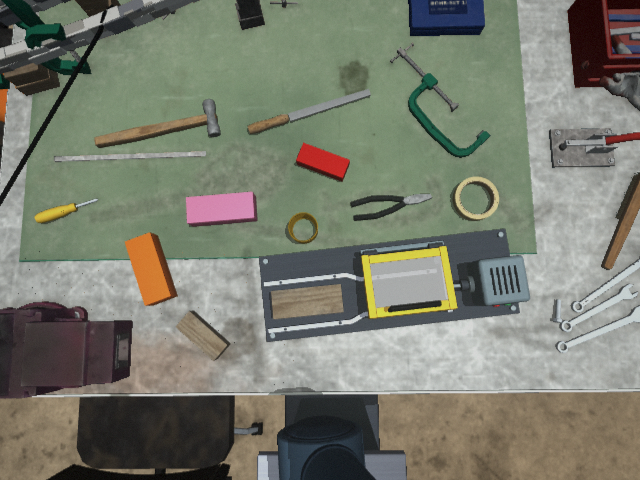

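The top view shows these candidates for the block:
- pine in the rails, (307,301)
- smaller loose pine, (203,335)
- orange (150,268), pink (221,208) and red (322,161), all excluded by colour

I choose the one in the rails. Next I'll crop in on it and measure the station.

```bash
cat > h.py <<'E'
import numpy as np,cv2
from bench import arm
def ray(n,uv,z):
    c=arm.calibration(n); uv=np.atleast_2d(uv).astype(float)
    d=np.c_[uv,np.ones(len(uv))]@np.linalg.inv(c['mtx']).T@c['rotation'].T
    o=c['origin']; return o+d*((z-o[2])/d[:,2])[:,None]
def proj(n,P):
    c=arm.calibration(n); q=(np.atleast_2d(P)-c['origin'])@c['rotation']@c['mtx'].T
    return q[:,:2]/q[:,2:]
def pts(n,d):
    c=arm.calibration(n); v,u=np.mgrid[:480,:640]
    q=np.stack([u*d,v*d,d],-1)@np.linalg.inv(c['mtx']).T
    return q@c['rotation'].T+c['origin']
E
python3 - <<'E'
from h import *
f=np.load('top0.npz');p,d=f['p'],f['d']
cv2.imwrite('pics/crop0.png',cv2.resize(p[215:355,245:545],None,fx=2.6,fy=2.6,interpolation=cv2.INTER_CUBIC))
hsv=cv2.cvtColor(p,cv2.COLOR_BGR2HSV)
P=pts('top',d)
z=P[...,2]
m=((hsv[...,2]<95)&(hsv[...,1]<90)).astype(np.uint8); m[:225]=0;m[345:]=0;m[:,:250]=0;m[:,540:]=0
cs,_=cv2.findContours(m,cv2.RETR_EXTERNAL,cv2.CHAIN_APPROX_NONE); 
h=cv2.convexHull(np.vstack([c for c in cs if cv2.contourArea(c)>200]))
r=cv2.minAreaRect(h); b=cv2.boxPoints(r); print(r,b)
W=ray('top',b,12); print(W.round(1))
ap=cv2.approxPolyDP(h,5,True)[:,0];print(ap,ray('top',ap,12).round(1))
# block
print(z[295:310:7,280:340:15].round(1))
E
```

```text
((387.4299011230469, 284.3927001953125), (86.00629425048828, 254.00704956054688), 83.41805267333984) [[256.33426 256.23065]
 [508.6671  227.11531]
 [518.5255  312.55475]
 [266.1927  341.6701 ]]
[[ 578.3  160.6   12. ]
 [ 635.3 -407.9   12. ]
 [ 445.5 -415.8   12. ]
 [ 389.7  137.6   12. ]]
[[505 230]
 [518 312]
 [266 340]
 [259 256]] [[ 628.9 -399.2   12. ]
 [ 446.7 -414.8   12. ]
 [ 393.3  138.1   12. ]
 [ 578.8  154.6   12. ]]
[[57.4 56.9 53.3 56.2]
 [57.5 54.2 54.4 58. ]
 [53.5 54.2 54.3 52.1]]
```

View pics/crop0.png

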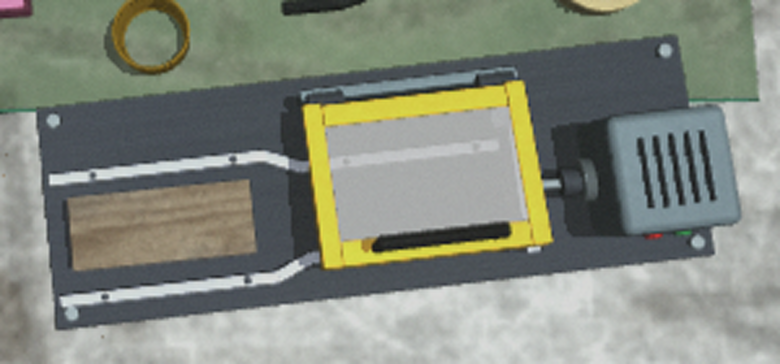

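The crop shows the grained pine block lying between the rails at about (307,301), with the guard nearly closed. The other pine block is off the station and smaller. Next I'll fit the station frame to the plate corners.

```bash
cat >> h.py <<'E'
def rigid(A,B):
    a=A-A.mean(0);b=B-B.mean(0)
    th=np.arctan2((a[:,0]*b[:,1]-a[:,1]*b[:,0]).sum(),(a*b).sum())
    R=np.array([[np.cos(th),-np.sin(th)],[np.sin(th),np.cos(th)]])
    return th,B.mean(0)-R@A.mean(0)
E
python3 - <<'E'
from h import *
f=np.load('top0.npz');p=f['p']
# corners refined from crop reading (crop px /2.6 + offset)
cr=np.array([[678,35],[714,253],[57,329],[38,108]])/2.6+[245,215]-0.3
A=np.array([[115,-245],[-75,-245],[-75,315],[115,315]],float)
W=ray('top',cr,12)[:,:2]
th,t=rigid(A,W);R=np.array([[np.cos(th),-np.sin(th)],[np.sin(th),np.cos(th)]])
print('th',np.degrees(th),th,'t',t,'res',(A@R.T+t-W).round(1))
def S(x,y,z): return np.r_[R@[x,y]+t,z]
# ICP on rails/edges skipped; overlay
q=p.copy(); q=cv2.resize(q[215:355,245:545],None,fx=2.6,fy=2.6,interpolation=cv2.INTER_CUBIC)
def L(P,col):
    uv=((proj('top',np.array([S(*a) for a in P]))+0.3-[245,215])*2.6).astype(np.int32); cv2.polylines(q,[uv],False,col,1)
L([(115,-245,12),(-75,-245,12),(-75,315,12),(115,315,12),(115,-245,12)],(0,0,255))
for s in(1,-1): L([(s*46,308,24),(s*46,125,24),(s*33,95,24),(s*33,-75,24)],(255,0,255))
L([(-47,-90,73),(85,-90,73),(85,90,73),(-47,90,73),(-47,-90,73)],(0,255,0))
L([(-35,-40,112),(-35,40,112)],(255,255,0))
cv2.imwrite('pics/ov.png',q)
# block by hue mask
hsv=cv2.cvtColor(p,cv2.COLOR_BGR2HSV)
m=((hsv[...,1]>50)&(hsv[...,0]<25)&(hsv[...,2]>70)).astype(np.uint8); m[:275]=0;m[325:]=0;m[:,:262]=0;m[:,350:]=0
m=cv2.morphologyEx(m,cv2.MORPH_OPEN,np.ones((3,3)))
c=max(cv2.findContours(m,0,2)[0],key=cv2.contourArea)
w=ray('top',c[:,0],57)[:,:2]; st=((w-t)@R).astype(np.float32)
r=cv2.minAreaRect(st);print('block rect station',r,cv2.boxPoints(r).round(1))
# other pine
m=((hsv[...,1]>50)&(hsv[...,0]<25)&(hsv[...,2]>70)).astype(np.uint8); m[:305]=0;m[365:]=0;m[:,:170]=0;m[:,235:]=0
c=max(cv2.findContours(m,0,2)[0],key=cv2.contourArea);print('other',cv2.minAreaRect(ray('top',c[:,0],40)[:,:2].astype(np.float32)))
np.savez('st.npz',th=th,t=t)
s=arm.sense();print((s['tool_pos'][:2]-t)@R)
E
```

```text
th 5.662544352075224 0.09883004298392166 t [ 495.68420088 -168.71659101] res [[ 1.3 -0.6]
 [-1.5 -2.3]
 [-0.6  0.7]
 [ 0.8  2.2]]
block rect station ((2.2727489471435547, 215.0592498779297), (148.37242126464844, 58.099700927734375), 89.4609375) [[-27.5 141.1]
 [ 30.6 140.6]
 [ 32.  289. ]
 [-26.1 289.5]]
other ((407.166015625, 272.9568176269531), (111.19095611572266, 44.41468811035156), 49.125396728515625)
[-389.1463656  -426.76380927]
```

View pics/ov.png

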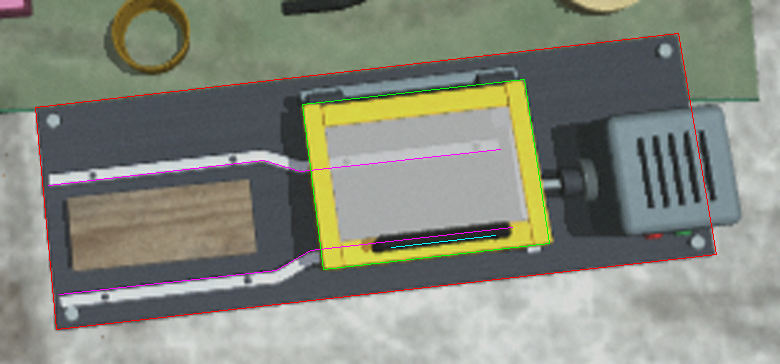

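```bash
cat >> h.py <<'E'
def stn():
    q=np.load('st.npz');th=float(q['th']);return np.array([[np.cos(th),-np.sin(th),0],[np.sin(th),np.cos(th),0],[0,0,1]]),np.r_[q['t'],0]
def shift(target,zdir=None):
    """station target mm -> tool shift m, yaw rad to make tool z = station x"""
    R,t=stn();s=arm.sense();E=np.array(s['ee_rot']);w=R@np.array(target)+t
    zs=R[:,0];yaw=np.arctan2(zs@-E[:,0]*-1*1.0,zs@E[:,2])
    print('t',s['time'],'tool st',((s['tool_pos']-t)@R).round(1),'F st',(np.array(s['contact_force'])@R).round(1),'open',round(s['opening'],1),'dist',((w-s['tool_pos'])@E).round(1),'yaw',round(yaw,3))
def panel(n,p,d):
    R,t=stn();P=(pts(n,d)-t)@R
    hsv=cv2.cvtColor(p,cv2.COLOR_BGR2HSV)
    ye=(hsv[...,0]>20)&(hsv[...,0]<35)&(hsv[...,1]>150)&(hsv[...,2]>120)&(d>0)
    return P,ye,hsv
E
python3 - <<'E'
from h import *
for n in('top','scene'):
    f=np.load(n+'0.npz');P,ye,hsv=panel(n,f['p'],f['d'])
    m=ye&(P[...,0]>-70)&(P[...,0]<100)&(abs(P[...,1])<95)&(P[...,2]>60)
    q=P[m];print(n,m.sum(),q.min(0).round(0),q.max(0).round(0))
    k=np.polyfit(q[:,0],q[:,2],1);print('slope',k,'angle',-np.arctan(k[0]))
    b=(hsv[...,2]<60)&(P[...,0]>-80)&(P[...,0]<20)&(abs(P[...,1])<60)&(P[...,2]>85)&(f['d']>0)
    print('bar',b.sum(),np.median(P[b],0).round(1),np.percentile(P[b],[5,95],axis=0).round(0))
shift([-35,0,200])
E
```

```text
top 1865 [-48. -90.  62.] [ 85.  91. 122.]
slope [-0.09417907 80.20574108] angle 0.0939020910368055
bar 264 [-30.9   3.1 121.5] [[-35. -42. 117.]
 [-27.  49. 124.]]
scene 906 [-52. -88.  60.] [ 84.  95. 125.]
slope [-2.91931207e-02  7.62521155e+01] angle 0.02918483177443339
bar 65 [-36.4  -8.1 119.9] [[-39. -42.  97.]
 [-33.  53. 124.]]
t 0.1 tool st [-389.1 -426.8  230.3] F st [-0.3 -0.7 -0.1] open 85.3 dist [-408.3   31.  -375.2] yaw -1.436
```

```bash
python3 -c "
from h import *
shift([-31,0,190])"
```

```text
t 0.1 tool st [-389.1 -426.8  230.3] F st [-0.3 -0.7 -0.1] open 85.3 dist [-412.3   41.  -374.6] yaw -1.436
```

{"method": "jog_arm", "body": {"plan": [[[-0.2,0,-0.184,-0.7,0],[-0.2,0,-0.184,-0.7,0],[-0.2,0,-0.184,-0.7,0],[-0.2,0,-0.184,-0.7,0],[-0.2,0,-0.184,-0.7,0],[-0.2,0,-0.184,-0.7,0],[-0.2,0,-0.184,-0.7,0],[-0.2,0,-0.184,-0.7,0]]]}}

```text
time: 0.77
tool_pos: [304.4, -403.4, 230.7]
ee_rot: [[-0.591, 0.0, 0.807], [-0.807, 0.002, -0.591], [-0.001, -1.0, -0.001]]
contact_force: [-0.7, 0.7, 0.3]
opening: 42.7
```

```bash
python3 -c "
from h import *
shift([-31,0,190])"
```

```text
t 0.7667 tool st [-213.5 -214.6  230.7] F st [-0.6  0.7  0.3] open 42.7 dist [-281.6   41.2   -7.4] yaw -0.731
```

{"method": "jog_arm", "body": {"plan": [[[-0.282,0.04,-0.007,-0.731,0],[-0.282,0.04,-0.007,-0.731,0],[-0.282,0.04,-0.007,-0.731,0],[-0.282,0.04,-0.007,-0.731,0],[-0.282,0.04,-0.007,-0.731,0],[-0.282,0.04,-0.007,-0.731,0],[-0.282,0.04,-0.007,-0.731,0],[-0.282,0.04,-0.007,-0.731,0],[-0.282,0.04,-0.007,-0.731,0]]]}}

```text
time: 1.52
tool_pos: [464.9, -175.3, 190.6]
ee_rot: [[0.097, -0.001, 0.995], [-0.995, 0.0, 0.097], [-0.0, -1.0, -0.001]]
contact_force: [-0.9, -1.2, 0.2]
opening: 42.8
```

```bash
python3 - <<'E'
from h import *
shift([-31,0,100])
for n in("scene","top"):
    p,d=arm.grab_frame(n); cv2.imwrite(f"pics/{n}1.png",cv2.resize(p[170:330,280:480] if n=='scene' else p[200:360,240:540],None,fx=2.6,fy=2.6))
E
```

```text
t 1.5167 tool st [-31.3  -3.5 190.6] F st [-1.1 -1.1  0.2] open 42.8 dist [-3.5 90.6  0.4] yaw -0.002
```

View pics/scene1.png

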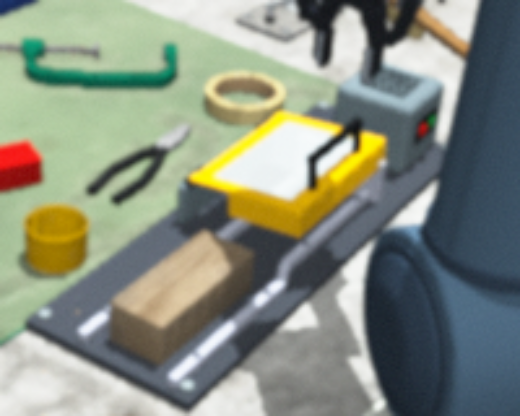

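View pics/top1.png

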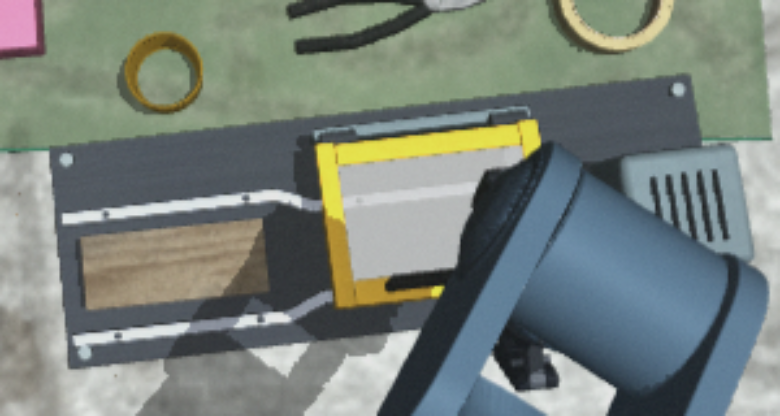

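```bash
python3 - <<'E'
from h import *
R,t=stn()
for P in([-31,-3.5,197],[-31,-3.5,190.6],[-52,-3.5,197],[-10,-3.5,197],[-31,0,115],[-31,40,115],[-31,-40,115],[85,90,66]):
    u=proj('scene',R@np.array(P)+t)[0]; print(P,((u-[280,170])*2.6).round(0))
E
```

```text
[-31, -3.5, 197] [344.  66.]
[-31, -3.5, 190.6] [344.  72.]
[-52, -3.5, 197] [363.  72.]
[-10, -3.5, 197] [326.  60.]
[-31, 0, 115] [333. 139.]
[-31, 40, 115] [314. 155.]
[-31, -40, 115] [353. 124.]
[85, 90, 66] [186. 179.]
```

Scene view: the tips are at about (322,60) and (372,75) in the crop. That matches the projected tool pose, centred over the bar at (335,145). I'll go down and pinch.

{"method": "jog_arm", "body": {"plan": [[[-0.003,0.03,0,0,0],[-0.003,0.06,0,0,0],[-0.003,0.08,0,0,0],[-0.003,0.092,0,0,0],[-0.003,0.092,0,0,0],[-0.003,0.092,0,0,-1],[-0.003,0.092,0,0,-1],[-0.003,0.092,0,0,-1],[-0.003,0.092,0,0,-1],[-0.003,0.092,0,0,-1]]], "newtons": 30}}

```text
time: 2.45
tool_pos: [464.0, -174.6, 100.7]
ee_rot: [[0.094, -0.001, 0.996], [-0.996, -0.003, 0.094], [0.003, -1.0, -0.001]]
contact_force: [-5.7, -2.2, 0.4]
opening: 10.9
```

```bash
python3 - <<'E'
from h import *
shift([-31,0,98])
E
```

```text
t 2.45 tool st [-32.1  -2.7 100.7] F st [-5.8 -1.6  0.4] open 10.9 dist [-2.7  2.7  1.1] yaw -0.004
```

```bash
python3 - <<'E'
import numpy as np
b=lambda a:np.array([-120*np.cos(a)+40*np.sin(a),120*np.sin(a)+40*np.cos(a)])
for s in (np.linspace(.08,.68,9),np.linspace(.68,1.22,8),np.linspace(1.22,1.7,8)):
    print([[0,round(-(b(a)-b(s[0]))[1]/1e3,3),round((b(a)-b(s[0]))[0]/1e3,3),0,-1] for a in s[1:]])
E
```

```text
[[0, np.float64(-0.009), np.float64(0.004), 0, -1], [0, np.float64(-0.017), np.float64(0.009), 0, -1], [0, np.float64(-0.025), np.float64(0.014), 0, -1], [0, np.float64(-0.032), np.float64(0.02), 0, -1], [0, np.float64(-0.039), np.float64(0.026), 0, -1], [0, np.float64(-0.046), np.float64(0.033), 0, -1], [0, np.float64(-0.052), np.float64(0.04), 0, -1], [0, np.float64(-0.057), np.float64(0.048), 0, -1]]
[[0, np.float64(-0.005), np.float64(0.008), 0, -1], [0, np.float64(-0.009), np.float64(0.017), 0, -1], [0, np.float64(-0.013), np.float64(0.026), 0, -1], [0, np.float64(-0.016), np.float64(0.036), 0, -1], [0, np.float64(-0.018), np.float64(0.045), 0, -1], [0, np.float64(-0.019), np.float64(0.055), 0, -1], [0, np.float64(-0.02), np.float64(0.064), 0, -1]]
[[0, np.float64(0.0), np.float64(0.009), 0, -1], [0, np.float64(0.001), np.float64(0.017), 0, -1], [0, np.float64(0.002), np.float64(0.026), 0, -1], [0, np.float64(0.004), np.float64(0.034), 0, -1], [0, np.float64(0.006), np.float64(0.043), 0, -1], [0, np.float64(0.009), np.float64(0.051), 0, -1], [0, np.float64(0.013), np.float64(0.059), 0, -1]]
```

{"method": "jog_arm", "body": {"plan": [[[0,-0.009,0.004,0,-1],[0,-0.017,0.009,0,-1],[0,-0.025,0.014,0,-1],[0,-0.032,0.02,0,-1],[0,-0.039,0.026,0,-1],[0,-0.046,0.033,0,-1],[0,-0.052,0.04,0,-1],[0,-0.057,0.048,0,-1],[0,-0.057,0.048,0,-1]]]}}

```text
time: 3.2
tool_pos: [511.8, -169.8, 159.3]
ee_rot: [[0.095, -0.003, 0.996], [-0.996, -0.002, 0.095], [0.002, -1.0, -0.003]]
contact_force: [-9.9, 0.2, 11.4]
opening: 10.9
```

```bash
python3 - <<'E'
from h import *
shift([16,-3,155])
p,d=arm.grab_frame('scene');cv2.imwrite("pics/s2.png",cv2.resize(p[170:330,280:480],None,fx=2.6,fy=2.6))
E
```

```text
t 3.2 tool st [ 15.9  -2.7 159.3] F st [-9.9  1.1 11.4] open 10.9 dist [0.3 4.3 0.1] yaw -0.004
```

View pics/s2.png

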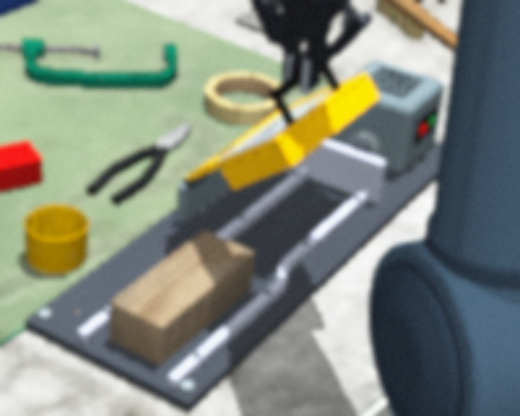

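The guard follows the gripper, with the frame raised from about (190,180) to (370,90). The next rows include a small outward correction.

{"method": "jog_arm", "body": {"plan": [[[0,-0.006,0.007,0,-1],[0,-0.011,0.016,0,-1],[0,-0.015,0.025,0,-1],[0,-0.018,0.035,0,-1],[0,-0.02,0.045,0,-1],[0,-0.021,0.054,0,-1],[0,-0.022,0.064,0,-1],[0,-0.022,0.064,0,-1]]]}}

```text
time: 3.92
tool_pos: [577.3, -163.3, 181.0]
ee_rot: [[0.094, 0.003, 0.996], [-0.996, -0.002, 0.094], [0.002, -1.0, 0.002]]
contact_force: [-1.4, 0.6, 5.5]
opening: 10.9
```

```bash
python3 - <<'E'
from h import *
shift([80,-3,175])
E
```

```text
t 3.9167 tool st [ 81.8  -2.6 181. ] F st [-1.3  0.7  5.5] open 10.9 dist [ 0.3  6.  -1.8] yaw -0.004
```

{"method": "jog_arm", "body": {"plan": [[[0,0,0.009,0,-1],[0,0.001,0.018,0,-1],[0,0.002,0.027,0,-1],[0,0.003,0.035,0,-1],[0,0.005,0.044,0,-1],[0,0.008,0.052,0,-1],[0,0.011,0.06,0,-1],[0,0.011,0.06,0,-1]]]}}

```text
time: 4.58
tool_pos: [637.3, -157.2, 167.1]
ee_rot: [[0.094, 0.003, 0.996], [-0.996, -0.001, 0.094], [0.001, -1.0, 0.003]]
contact_force: [2.8, -0.9, -0.6]
opening: 10.7
```

```bash
python3 - <<'E'
from h import *
shift([140,-3,164])
p,d=arm.grab_frame('scene');cv2.imwrite("pics/s3.png",cv2.resize(p[130:330,280:480],None,fx=2.6,fy=2.6))
E
```

```text
t 4.5833 tool st [142.1  -2.5 167.1] F st [ 2.7 -1.2 -0.6] open 10.7 dist [ 0.5  3.1 -2.1] yaw -0.005
```

View pics/s3.png

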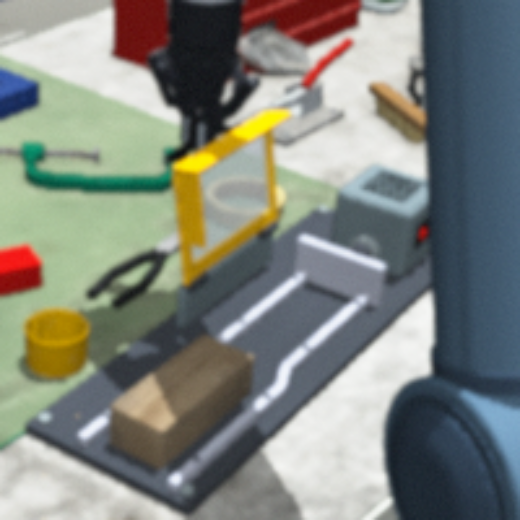

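The guard is upright, about 1.7 rad by the tool pose. I'll open slightly and rise straight up.

{"method": "jog_arm", "body": {"plan": [[[0,0,0,0,-0.4],[0,0,0,0,-0.4],[0,0,0,0,-0.4],[0,0,0,0,-0.4],[0,-0.03,0,0,-0.4],[0,-0.06,0,0,-0.4],[0,-0.075,0,0,-0.4],[0,-0.075,0,0,-0.4]]]}}

```text
time: 5.3
tool_pos: [637.7, -157.9, 247.8]
ee_rot: [[0.094, 0.008, 0.996], [-0.996, -0.003, 0.094], [0.004, -1.0, 0.008]]
contact_force: [0.6, -0.1, 0.2]
opening: 25.4
```

```bash
python3 - <<'E'
from h import *
shift([1,345,240])
p,d=arm.grab_frame('scene');cv2.imwrite("pics/s4.png",cv2.resize(p[130:330,280:480],None,fx=2.6,fy=2.6))
E
```

```text
t 5.3 tool st [142.4  -3.2 247.8] F st [ 0.6 -0.1  0.2] open 25.4 dist [-347.5    5.2 -143.1] yaw -0.005
```

View pics/s4.png

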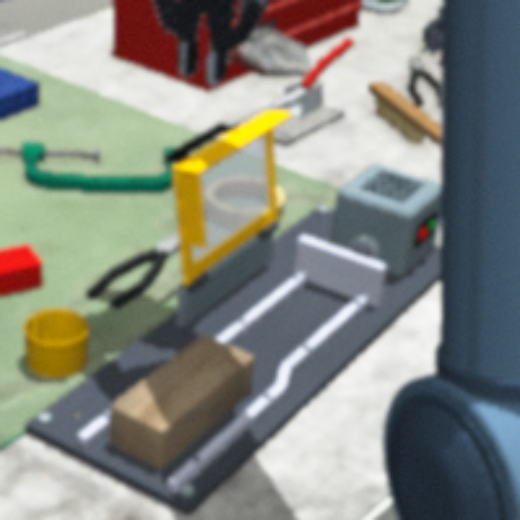

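{"method": "jog_arm", "body": {"plan": [[[-0.348,0.005,-0.142,0,-1],[-0.348,0.005,-0.142,0,-1],[-0.348,0.005,-0.142,0,-1],[-0.348,0.005,-0.142,0,-1],[-0.348,0.005,-0.142,0,-1],[-0.348,0.005,-0.142,0,-1],[-0.348,0.005,-0.142,0,-1],[-0.348,0.005,-0.142,0,-1],[-0.348,0.005,-0.142,0,-1],[-0.348,0.005,-0.142,0,-1]]]}}

```text
time: 6.18
tool_pos: [457.1, 180.8, 235.0]
ee_rot: [[0.101, -0.005, 0.995], [-0.995, 0.002, 0.101], [-0.002, -1.0, -0.004]]
contact_force: [0.9, 0.1, -0.6]
opening: 0.2
```

```bash
python3 - <<'E'
from h import *
shift([2,340,28])
E
```

```text
t 6.1833 tool st [ -3.9 351.6 235. ] F st [ 0.9  0.  -0.6] open 0.2 dist [ 12.1 207.    6.8] yaw 0.002
```

{"method": "jog_arm", "body": {"plan": [[[0.006,0.04,0.005,0,-1],[0.006,0.08,0.005,0,-1],[0.006,0.12,0.005,0,-1],[0.006,0.16,0.005,0,-1],[0.006,0.19,0.005,0,-1],[0.006,0.206,0.005,0,-1],[0.006,0.206,0.005,0,-1],[0.006,0.206,0.005,0,-1]]]}}

```text
time: 6.85
tool_pos: [465.5, 170.2, 29.7]
ee_rot: [[0.094, -0.004, 0.996], [-0.996, -0.0, 0.094], [0.0, -1.0, -0.004]]
contact_force: [0.7, -0.6, -0.1]
opening: -0.3
```

```bash
python3 - <<'E'
from h import *
shift([2,300,28])
for n in("scene","top"):
    p,d=arm.grab_frame(n); cv2.imwrite(f"pics/{n}5.png",cv2.resize(p[130:330,280:480] if n=='scene' else p[200:360,200:500],None,fx=2.6,fy=2.6))
E
```

```text
t 6.85 tool st [  3.4 340.3  29.7] F st [ 0.6 -0.7 -0.1] open -0.3 dist [40.3  1.7 -1.2] yaw -0.005
```

View pics/scene5.png

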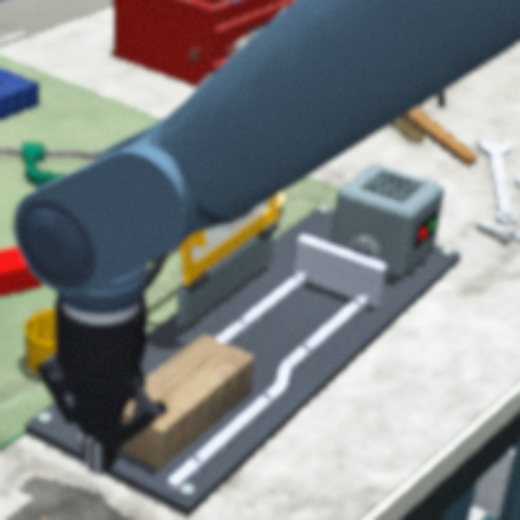

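View pics/top5.png

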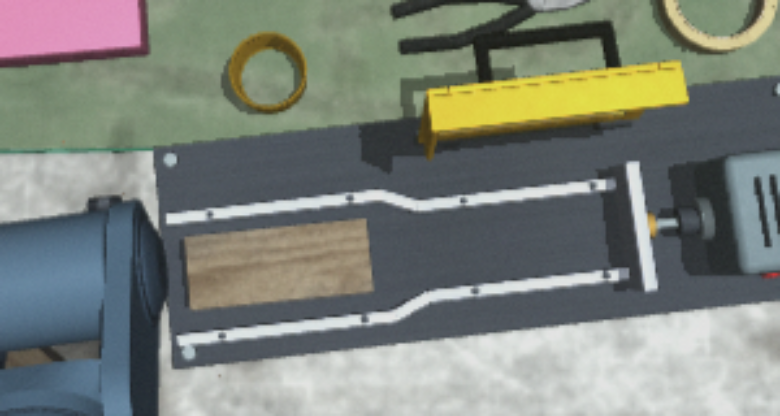

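{"method": "jog_arm", "body": {"plan": [[[0.015,0,-0.001,0,-1],[0.03,0,-0.001,0,-1],[0.042,0,-0.001,0,-1],[0.054,0,-0.001,0,-1],[0.066,0,-0.001,0,-1],[0.078,0,-0.001,0,-1],[0.09,0,-0.001,0,-1],[0.102,0,-0.001,0,-1],[0.114,0,-0.001,0,-1],[0.126,0,-0.001,0,-1]]]}}

```text
time: 7.78
tool_pos: [479.4, 44.6, 33.3]
ee_rot: [[0.094, 0.004, 0.996], [-0.996, 0.0, 0.094], [0.0, -1.0, 0.004]]
contact_force: [0.4, 1.6, -1.4]
opening: -0.1
```

```bash
python3 - <<'E'
from h import *
shift([1,110,28])
p,d=arm.grab_frame('top');cv2.imwrite("pics/t6.png",cv2.resize(p[200:360,200:500],None,fx=2.6,fy=2.6))
p,d=arm.grab_frame('scene');cv2.imwrite("pics/s6.png",cv2.resize(p[130:330,280:480],None,fx=2.6,fy=2.6))
E
```

```text
t 7.7833 tool st [  4.8 213.9  33.3] F st [ 0.5  1.6 -1.4] open -0.1 dist [103.9   5.3  -3.3] yaw -0.005
```

View pics/s6.png

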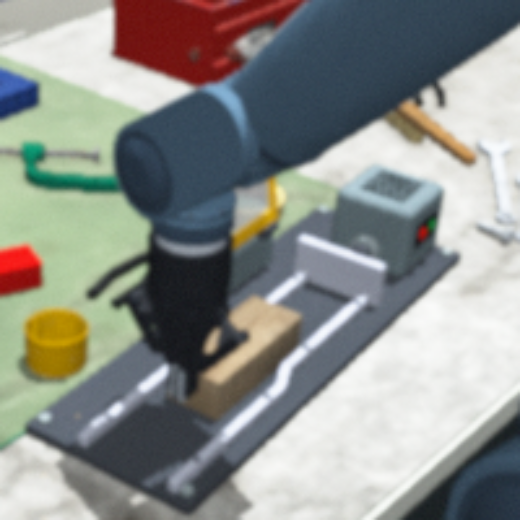

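View pics/t6.png

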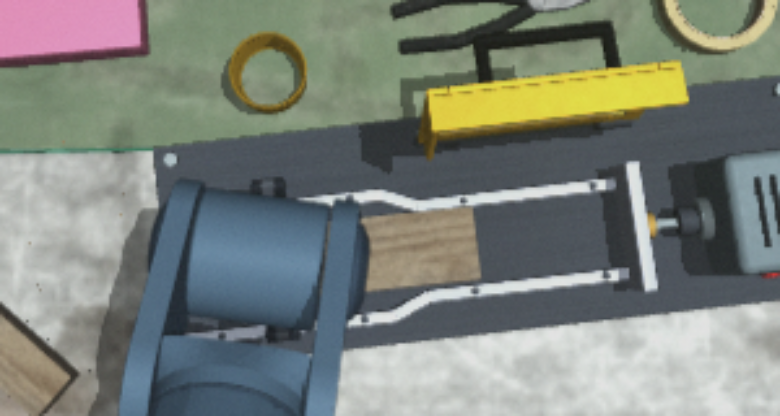

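The block has moved into the flare, its front end at about (478,240) in the top crop and centred. I'll keep pushing.

{"method": "jog_arm", "body": {"plan": [[[0.01,0.002,-0.001,0,-1],[0.02,0.003,-0.002,0,-1],[0.03,0.003,-0.003,0,-1],[0.04,0.003,-0.003,0,-1],[0.05,0.003,-0.003,0,-1],[0.06,0.003,-0.003,0,-1],[0.07,0.003,-0.003,0,-1],[0.08,0.003,-0.003,0,-1],[0.09,0.003,-0.003,0,-1],[0.1,0.003,-0.003,0,-1]]]}}

```text
time: 8.72
tool_pos: [484.3, -55.8, 28.3]
ee_rot: [[0.094, -0.0, 0.996], [-0.996, 0.0, 0.094], [-0.0, -1.0, -0.0]]
contact_force: [0.3, 3.5, 2.6]
opening: -0.1
```

```bash
python3 - <<'E'
from h import *
shift([1,86,28])
p,d=arm.grab_frame('top');cv2.imwrite("pics/t7.png",cv2.resize(p[200:360,200:500],None,fx=2.6,fy=2.6))
E
```

```text
t 8.7167 tool st [-1.000e-01  1.135e+02  2.830e+01] F st [0.6 3.5 2.6] open -0.1 dist [27.5  0.2  1.3] yaw -0.005
```

View pics/t7.png

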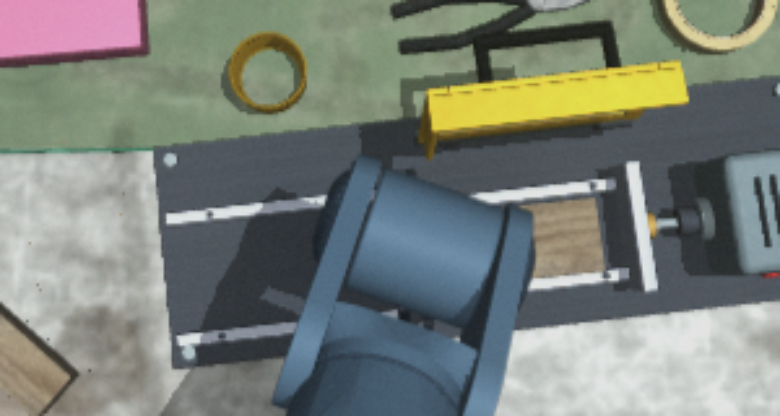

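The block's front is at about (604,235) and the stop face at about (630,225), roughly 20 mm to go. I'll slow down and watch the force.

{"method": "jog_arm", "body": {"plan": [[[0.005,0,0,0,-1],[0.01,0,0,0,-1],[0.014,0,0,0,-1],[0.017,0,0,0,-1],[0.017,0,0,0,-1]]]}}

```text
time: 9.18
tool_pos: [485.9, -72.3, 28.2]
ee_rot: [[0.094, -0.0, 0.996], [-0.996, -0.001, 0.094], [0.001, -1.0, -0.0]]
contact_force: [-0.3, 0.3, -0.7]
opening: 0.1
```

```bash
python3 - <<'E'
from h import *
shift([1,86,28])
p,d=arm.grab_frame('top');cv2.imwrite("pics/t8.png",cv2.resize(p[240:320,390:470],None,fx=6,fy=6))
E
```

```text
t 9.1833 tool st [-0.2 96.9 28.2] F st [-0.3  0.3 -0.7] open 0.1 dist [10.9  0.2  1.3] yaw -0.005
```

View pics/t8.png

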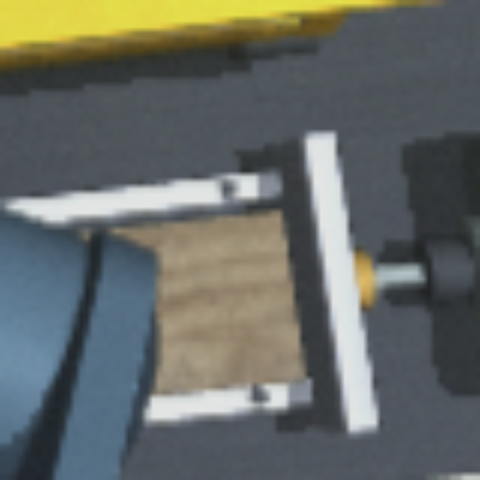

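About 12 mm remains, which fits the tool's y of 97 against the expected 86.

{"method": "jog_arm", "body": {"plan": [[[0.003,0,0,0,-1],[0.006,0,0,0,-1],[0.008,0,0,0,-1],[0.01,0,0,0,-1],[0.011,0,0,0,-1],[0.011,0,0,0,-1]]]}}

```text
time: 9.73
tool_pos: [486.6, -81.7, 28.1]
ee_rot: [[0.093, -0.001, 0.996], [-0.996, 0.002, 0.093], [-0.003, -1.0, -0.001]]
contact_force: [0.3, 6.3, 1.9]
opening: -0.2
```

{"method": "jog_arm", "body": {"plan": [[[0.001,0,0,0,-1],[0.002,0,0,0,-1],[0.002,0,0,0,-1],[0.002,0,0,0,-1]]]}}

```text
time: 10.07
tool_pos: [486.5, -81.8, 28.2]
ee_rot: [[0.093, -0.002, 0.996], [-0.996, 0.006, 0.093], [-0.006, -1.0, -0.001]]
contact_force: [0.0, 15.5, 5.9]
opening: 0.1
```

```bash
python3 - <<'E'
from h import *
shift([1,86,28])
p,d=arm.grab_frame('top');cv2.imwrite("pics/t9.png",cv2.resize(p[240:320,390:470],None,fx=6,fy=6))
E
```

```text
t 10.0667 tool st [-0.5 87.4 28.2] F st [ 1.5 15.4  5.9] open 0.1 dist [1.4 0.2 1.5] yaw -0.006
```

View pics/t9.png

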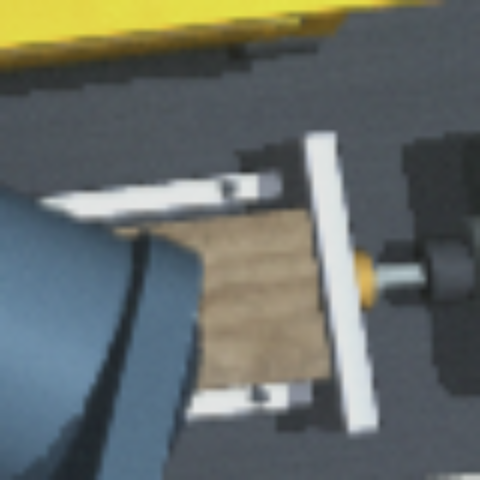

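The block touches the stop: the force rose to 15 N while the tool stayed put, and there is no gap at (318,280). I'll back off and rise.

{"method": "jog_arm", "body": {"plan": [[[-0.015,0,0,0,-1],[-0.03,0,0,0,-1],[-0.04,0,0,0,-1],[-0.04,-0.04,0,0,-1],[-0.04,-0.08,0,0,-1],[-0.04,-0.12,0,0,-1],[-0.04,-0.16,0,0,-1],[-0.04,-0.2,0,0,-1],[-0.04,-0.225,0,0,-1],[-0.04,-0.225,0,0,-1]]]}}

```text
time: 10.95
tool_pos: [486.7, -46.1, 260.8]
ee_rot: [[0.094, 0.013, 0.995], [-0.996, -0.005, 0.094], [0.006, -1.0, 0.012]]
contact_force: [0.1, -0.2, -0.3]
opening: 0.5
```

```bash
python3 - <<'E'
from h import *
shift([142,-3,250])
E
```

```text
t 10.95 tool st [  3.2 122.9 260.8] F st [ 0.1 -0.2 -0.3] open 0.5 dist [125.2  13.2 139.3] yaw -0.005
```

{"method": "jog_arm", "body": {"plan": [[[0.125,0.008,0.138,0,-0.4],[0.125,0.008,0.138,0,-0.4],[0.125,0.008,0.138,0,-0.4],[0.125,0.008,0.138,0,-0.4],[0.125,0.008,0.138,0,-0.4],[0.125,0.008,0.138,0,-0.4],[0.125,0.008,0.138,0,-0.4],[0.125,0.008,0.138,0,-0.4]]]}}

```text
time: 11.62
tool_pos: [631.8, -155.9, 244.3]
ee_rot: [[0.094, -0.002, 0.996], [-0.996, 0.001, 0.094], [-0.001, -1.0, -0.002]]
contact_force: [-0.5, 1.0, -0.0]
opening: 25.6
```

```bash
python3 - <<'E'
from h import *
R,t=stn()
shift([142,-3,167])
p,d=arm.grab_frame('top');cv2.imwrite("pics/t10.png",cv2.resize(p[200:360,200:500],None,fx=2.6,fy=2.6))
P,ye,hsv=panel('top',p,d)
# block pose from the brown top
m=((hsv[...,1]>50)&(hsv[...,0]<25)&(hsv[...,2]>70)&(abs(P[...,2]-57)<12)&(abs(P[...,0])<45)&(abs(P[...,1])<120)).astype(np.uint8)
c=max(cv2.findContours(m,0,2)[0],key=cv2.contourArea);w=(ray('top',c[:,0],57)-t)@R
print(cv2.boxPoints(cv2.minAreaRect(w[:,:2].astype(np.float32))).round(1))
p,d=arm.grab_frame('scene');cv2.imwrite("pics/s10.png",cv2.resize(p[130:330,280:480],None,fx=2.6,fy=2.6))
E
```

```text
t 11.6167 tool st [136.8  -0.6 244.3] F st [-0.4  1.1 -0. ] open 25.6 dist [ 2.4 77.3  5.4] yaw -0.005Traceback (most recent call last):
  File "<stdin>", line 8, in <module>
ValueError: max() iterable argument is empty
```

View pics/t10.png

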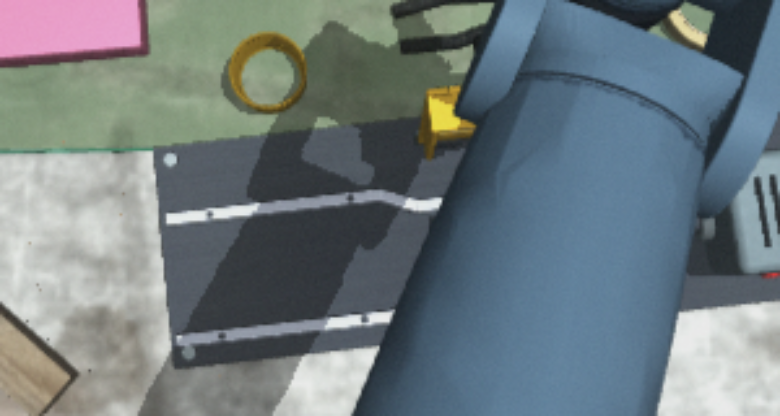

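```bash
python3 - <<'E'
from h import *
shift([142,-3,167])
p,d=arm.grab_frame('scene');cv2.imwrite("pics/s10.png",cv2.resize(p[130:330,280:480],None,fx=2.6,fy=2.6))
E
```

```text
t 11.6667 tool st [136.7  -0.4 244.8] F st [ 0.  -0.7  0.5] open 25.6 dist [ 2.6 77.8  5.4] yaw -0.004
```

View pics/s10.png

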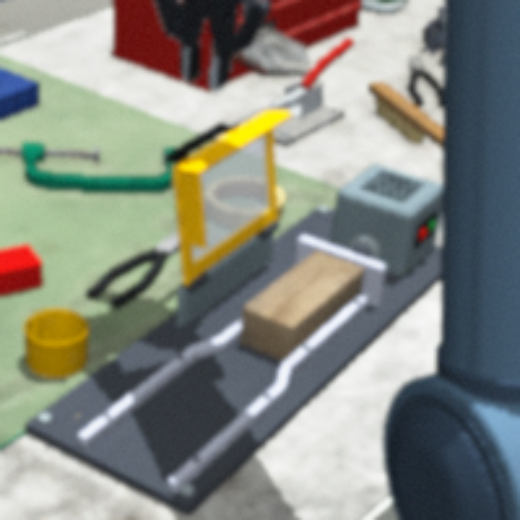

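The block lies against the stop and the guard is still up at (235,195). Now I'll regrasp the bar at its release point.

{"method": "jog_arm", "body": {"plan": [[[0.002,0,0.005,0,-0.4],[0.002,0,0.005,0,-0.4],[0.002,0.02,0.005,0,-0.4],[0.002,0.04,0.005,0,-0.4],[0.002,0.06,0.005,0,-0.4],[0.002,0.077,0.005,0,-0.4],[0.002,0.077,0.005,0,-0.4],[0.002,0.077,0.005,0,-0.4]]]}}

```text
time: 12.38
tool_pos: [637.1, -157.4, 167.7]
ee_rot: [[0.094, -0.002, 0.996], [-0.996, 0.001, 0.094], [-0.001, -1.0, -0.002]]
contact_force: [0.0, -0.3, -0.1]
opening: 25.9
```

```bash
python3 - <<'E'
from h import *
shift([142,-3,167])
E
```

```text
t 12.3833 tool st [141.9  -2.7 167.7] F st [-0.  -0.3 -0.1] open 25.9 dist [0.3 0.7 0.1] yaw -0.005
```

{"method": "jog_arm", "body": {"plan": [[[0,0,0,0,-1],[0,0,0,0,-1],[0,0,0,0,-1],[0,0,0,0,-1],[0,0,0,0,-1]]]}}

```text
time: 12.8
tool_pos: [638.3, -158.1, 169.9]
ee_rot: [[0.094, 0.002, 0.996], [-0.996, -0.001, 0.094], [0.001, -1.0, 0.002]]
contact_force: [-1.4, 1.2, 3.1]
opening: 10.3
```

```bash
python3 - <<'E'
from h import *
shift([142,-3,167])
b=lambda a:np.array([-120*np.cos(a)+40*np.sin(a),120*np.sin(a)+40*np.cos(a)])
for s in (np.linspace(1.72,1.2,8),np.linspace(1.2,.7,8),np.linspace(.7,.25,8),np.linspace(.25,0,6)):
    print(s[-1],[[0,float(round(-(b(a)-b(s[0]))[1]/1e3,3)),float(round((b(a)-b(s[0]))[0]/1e3,3)),0,-1] for a in s[1:]])
E
```

```text
t 12.8 tool st [143.   -3.5 169.9] F st [-1.2  1.4  3.1] open 10.3 dist [-0.5  2.9 -1. ] yaw -0.005
1.2 [[0, -0.004, -0.009, 0, -1], [0, -0.007, -0.017, 0, -1], [0, -0.01, -0.026, 0, -1], [0, -0.012, -0.036, 0, -1], [0, -0.013, -0.045, 0, -1], [0, -0.014, -0.054, 0, -1], [0, -0.014, -0.064, 0, -1]]
0.7 [[0, 0.001, -0.009, 0, -1], [0, 0.002, -0.018, 0, -1], [0, 0.004, -0.027, 0, -1], [0, 0.007, -0.035, 0, -1], [0, 0.01, -0.044, 0, -1], [0, 0.014, -0.052, 0, -1], [0, 0.018, -0.06, 0, -1]]
0.25 [[0, 0.004, -0.007, 0, -1], [0, 0.009, -0.013, 0, -1], [0, 0.015, -0.019, 0, -1], [0, 0.02, -0.025, 0, -1], [0, 0.026, -0.031, 0, -1], [0, 0.033, -0.036, 0, -1], [0, 0.039, -0.04, 0, -1]]
0.0 [[0, 0.005, -0.003, 0, -1], [0, 0.011, -0.006, 0, -1], [0, 0.017, -0.009, 0, -1], [0, 0.022, -0.011, 0, -1], [0, 0.028, -0.014, 0, -1]]
```

{"method": "jog_arm", "body": {"plan": [[[0,-0.004,-0.009,0,-1],[0,-0.007,-0.017,0,-1],[0,-0.01,-0.026,0,-1],[0,-0.012,-0.036,0,-1],[0,-0.013,-0.045,0,-1],[0,-0.014,-0.054,0,-1],[0,-0.014,-0.064,0,-1],[0,-0.014,-0.064,0,-1]]]}}

```text
time: 13.47
tool_pos: [575.4, -164.5, 185.8]
ee_rot: [[0.094, 0.007, 0.996], [-0.996, -0.002, 0.094], [0.003, -1.0, 0.007]]
contact_force: [-1.2, 1.7, 9.2]
opening: 10.5
```

```bash
python3 - <<'E'
from h import *
shift([79,-3,182])
E
```

```text
t 13.4667 tool st [ 79.7  -3.6 185.8] F st [-1.1  1.8  9.2] open 10.5 dist [-0.6  3.8 -0.7] yaw -0.005
```

The bar sits rather near the fingertips, so I'll regrip about 6 mm deeper. The stiff hinge holds the guard meanwhile.

{"method": "jog_arm", "body": {"plan": [[[0,0,0,0,-0.58],[0,0,0,0,-0.58],[0,0,0,0,-0.58],[0,0.004,0,0,-0.58],[0,0.006,0,0,-0.58],[0,0.006,0,0,-0.58],[0,0.006,0,0,-1],[0,0.006,0,0,-1],[0,0.006,0,0,-1],[0,0.006,0,0,-1]]]}}

```text
time: 14.3
tool_pos: [573.7, -163.6, 175.4]
ee_rot: [[0.094, -0.001, 0.996], [-0.996, 0.001, 0.094], [-0.001, -1.0, -0.001]]
contact_force: [2.8, 0.4, -5.2]
opening: 10.9
```

```bash
python3 - <<'E'
from h import *
shift([79,-3,182])
p,d=arm.grab_frame('scene');cv2.imwrite("pics/s11.png",cv2.resize(p[130:330,280:480],None,fx=2.6,fy=2.6))
E
```

```text
t 14.3 tool st [ 78.1  -2.6 175.4] F st [ 2.9  0.2 -5.2] open 10.9 dist [ 0.4 -6.6  0.9] yaw -0.005
```

View pics/s11.png

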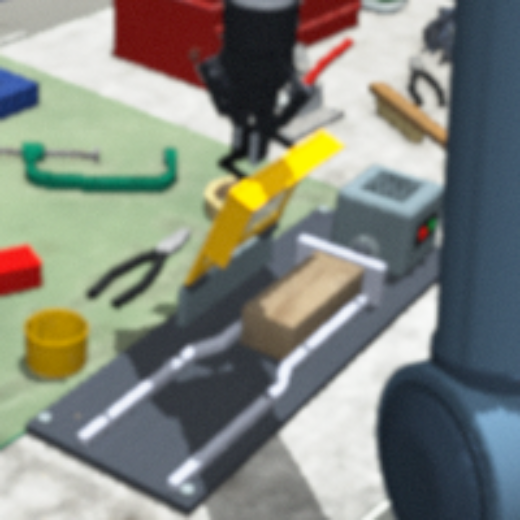

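The bar is now held about 17 mm above the tips, at about (240,160). I'll keep lowering.

{"method": "jog_arm", "body": {"plan": [[[0,0.0,-0.009,0,-1],[0,0.001,-0.018,0,-1],[0,0.003,-0.027,0,-1],[0,0.006,-0.035,0,-1],[0,0.009,-0.044,0,-1],[0,0.013,-0.052,0,-1],[0,0.017,-0.06,0,-1],[0,0.017,-0.06,0,-1]]]}}

```text
time: 15.02
tool_pos: [513.1, -169.7, 159.4]
ee_rot: [[0.094, -0.001, 0.996], [-0.996, -0.001, 0.094], [0.0, -1.0, -0.001]]
contact_force: [-2.2, 0.9, -0.9]
opening: 10.9
```

```bash
python3 - <<'E'
from h import *
shift([18.9,-3,158])
E
```

```text
t 15.0167 tool st [ 17.2  -2.7 159.4] F st [-2.1  1.1 -0.9] open 10.9 dist [0.3 1.4 1.7] yaw -0.005
```

{"method": "jog_arm", "body": {"plan": [[[0,0.004,-0.007,0,-1],[0,0.009,-0.013,0,-1],[0,0.015,-0.019,0,-1],[0,0.02,-0.025,0,-1],[0,0.026,-0.031,0,-1],[0,0.033,-0.036,0,-1],[0,0.039,-0.04,0,-1],[0,0.039,-0.04,0,-1]]]}}

```text
time: 15.68
tool_pos: [472.8, -173.7, 118.6]
ee_rot: [[0.094, -0.003, 0.996], [-0.996, -0.001, 0.094], [0.001, -1.0, -0.003]]
contact_force: [-1.4, -6.2, -3.0]
opening: 11.0
```

```bash
python3 - <<'E'
from h import *
shift([-35,-3,90])
p,d=arm.grab_frame('scene');cv2.imwrite("pics/s12.png",cv2.resize(p[130:330,280:480],None,fx=2.6,fy=2.6))
E
```

```text
t 15.6833 tool st [-23.3  -2.7 118.6] F st [-2.  -6.1 -3. ] open 11.0 dist [  0.3  28.6 -11.6] yaw -0.005
```

View pics/s12.png

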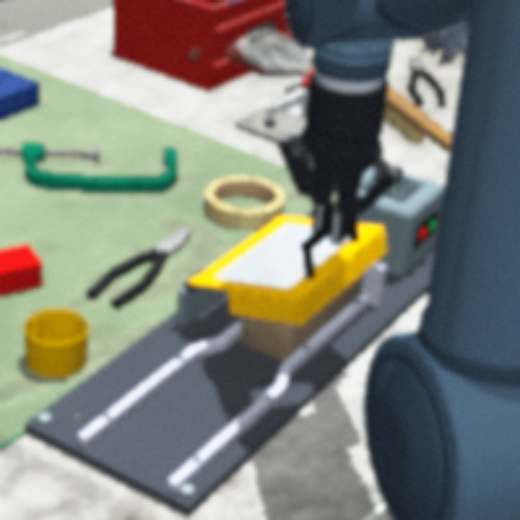

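{"method": "jog_arm", "body": {"plan": [[[0,0.004,-0.003,0,-1],[0,0.009,-0.005,0,-1],[0,0.013,-0.007,0,-1],[0,0.017,-0.009,0,-1],[0,0.02,-0.0105,0,-1],[0,0.02,-0.0105,0,-1]]]}}

```text
time: 16.23
tool_pos: [463.4, -174.7, 99.7]
ee_rot: [[0.094, -0.001, 0.996], [-0.996, -0.001, 0.094], [0.001, -1.0, -0.001]]
contact_force: [-2.2, -5.8, -0.7]
opening: 10.6
```

```bash
python3 - <<'E'
from h import *
shift([-35,-3,90])
E
```

```text
t 16.2333 tool st [-32.7  -2.7  99.7] F st [-2.7 -5.5 -0.7] open 10.6 dist [ 0.3  9.7 -2.3] yaw -0.005
```

{"method": "jog_arm", "body": {"plan": [[[0,0.002,-0.001,0,-1],[0,0.004,-0.001,0,-1],[0,0.006,-0.002,0,-1],[0,0.008,-0.003,0,-1],[0,0.01,-0.003,0,-1],[0,0.01,-0.003,0,-1],[0,0.01,-0.003,0,-1]]]}}

```text
time: 16.82
tool_pos: [459.9, -175.0, 89.8]
ee_rot: [[0.095, -0.003, 0.996], [-0.996, -0.001, 0.095], [0.001, -1.0, -0.003]]
contact_force: [-5.1, -6.3, 2.5]
opening: 10.6
```

```bash
python3 - <<'E'
from h import *
shift([-35,-3,90])
p,d=arm.grab_frame('scene');cv2.imwrite("pics/s13.png",cv2.resize(p[190:290,330:450],None,fx=5,fy=5))
E
```

```text
t 16.8167 tool st [-36.3  -2.7  89.8] F st [-5.6 -5.7  2.5] open 10.6 dist [ 0.3 -0.2  1.3] yaw -0.004
```

View pics/s13.png

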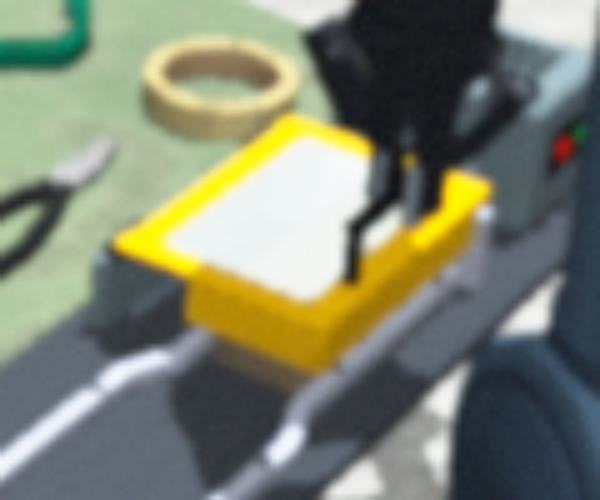

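{"method": "jog_arm", "body": {"plan": [[[0,0.001,0,0,-1],[0,0.002,0,0,-1],[0,0.003,0,0,-1],[0,0.003,0,0,-1],[0,0.003,0,0,-1]]]}}

```text
time: 17.28
tool_pos: [459.7, -175.1, 89.0]
ee_rot: [[0.095, -0.005, 0.995], [-0.995, -0.001, 0.095], [0.0, -1.0, -0.005]]
contact_force: [-14.0, -1.6, 21.1]
opening: 10.6
```

{"method": "jog_arm", "body": {"plan": [[[0,0.001,0,0,-1],[0,0.002,0,0,-1],[0,0.003,0,0,-1],[0,0.003,0,0,-1]]]}}

```text
time: 17.62
tool_pos: [459.7, -175.2, 88.6]
ee_rot: [[0.096, -0.007, 0.995], [-0.995, 0.0, 0.096], [-0.001, -1.0, -0.007]]
contact_force: [-25.4, 3.1, 43.0]
opening: 11.0
```

Closed against its stop: the force rose to 43 N with almost no motion. I'll relax, release and rise.

{"method": "jog_arm", "body": {"plan": [[[0,-0.003,0,0,-1],[0,-0.005,0,0,-1],[0,-0.005,0,0,-1],[0,-0.005,0,0,-0.2],[0,-0.005,0,0,-0.2],[0,-0.005,0,0,-0.2],[0,-0.005,0,0,-0.2],[0,-0.005,0,0,-0.2]]]}}

```text
time: 18.28
tool_pos: [460.9, -174.1, 89.0]
ee_rot: [[0.094, -0.0, 0.996], [-0.996, 0.001, 0.094], [-0.001, -1.0, -0.0]]
contact_force: [0.4, 0.2, 0.6]
opening: 34.2
```

{"method": "jog_arm", "body": {"plan": [[[0,-0.01,0,0,-0.2],[0,-0.03,0,0,-0.2],[0,-0.06,0,0,-0.2],[0,-0.1,0,0,-0.2],[0,-0.14,0,0,-0.2],[0,-0.14,-0.04,0,-0.2],[0,-0.14,-0.08,0,-0.2],[0.04,-0.14,-0.08,0,-0.2],[0.08,-0.14,-0.08,0,-0.2],[0.12,-0.14,-0.08,0,-0.2]]]}}

```text
time: 19.12
tool_pos: [391.8, -302.1, 231.0]
ee_rot: [[0.094, 0.002, 0.996], [-0.996, -0.002, 0.094], [0.003, -1.0, 0.002]]
contact_force: [1.6, -0.4, 1.4]
opening: 34.1
```

{"method": "jog_arm", "body": {"plan": [[[0.04,0,0,0,-0.2],[0.08,0,0,0,-0.2],[0.12,0,0,0,-0.2],[0.16,0,0,0,-0.2],[0.2,0,0,0,-0.2],[0.2,0,0,0,-0.2],[0.2,0,0,0,-0.2],[0.2,0,0,0,-0.2]]]}}

```text
time: 19.78
tool_pos: [411.3, -500.2, 229.4]
ee_rot: [[0.094, -0.0, 0.996], [-0.996, 0.001, 0.094], [-0.001, -1.0, 0.0]]
contact_force: [-0.3, 1.1, 0.4]
opening: 34.3
```

```bash
python3 - <<'E'
from h import *
R,t=stn()
shift([-35,-3,90])
for n in('top','scene'):
    p,d=arm.grab_frame(n);P,ye,hsv=panel(n,p,d);np.savez(n+'14.npz',p=p,d=d)
    m=ye&(P[...,0]>-70)&(P[...,0]<100)&(abs(P[...,1])<95)&(P[...,2]>60)
    if m.sum():
        q=P[m];k=np.polyfit(q[:,0],q[:,2],1);print(n,m.sum(),'angle',-np.arctan(k[0]))
    b=(hsv[...,2]<60)&(P[...,0]>-80)&(P[...,0]<20)&(abs(P[...,1])<60)&(P[...,2]>85)&(P[...,2]<140)&(d>0)
    if b.sum(): print('bar',b.sum(),np.median(P[b],0).round(1))
    cv2.imwrite(f"pics/{n}14.png",cv2.resize(p[190:290,330:450] if n=='scene' else p[200:360,240:540],None,fx=5 if n=='scene' else 2.6,fy=5 if n=='scene' else 2.6))
E
```

```text
t 19.7833 tool st [-116.6 -321.5  229.4] F st [-0.2  1.1  0.4] open 34.3 dist [-318.8  139.7   80.1] yaw -0.005
top 1766 angle 0.003943774100434073
bar 250 [-35.3   2.8 110.1]
scene 670 angle -0.013969796590331264
bar 64 [-40.5  -1.6 108.9]
```

View pics/scene14.png

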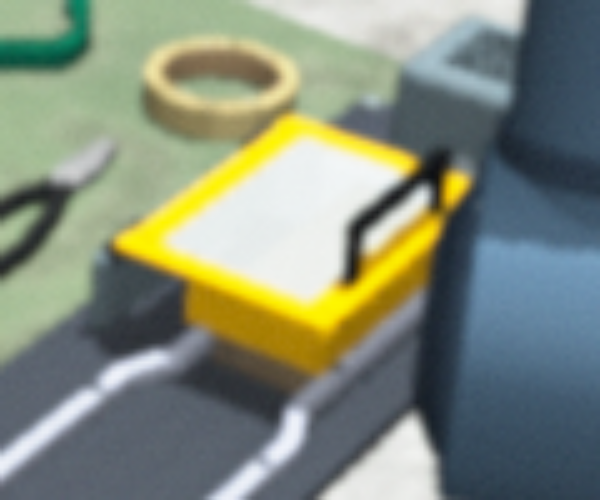

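View pics/top14.png

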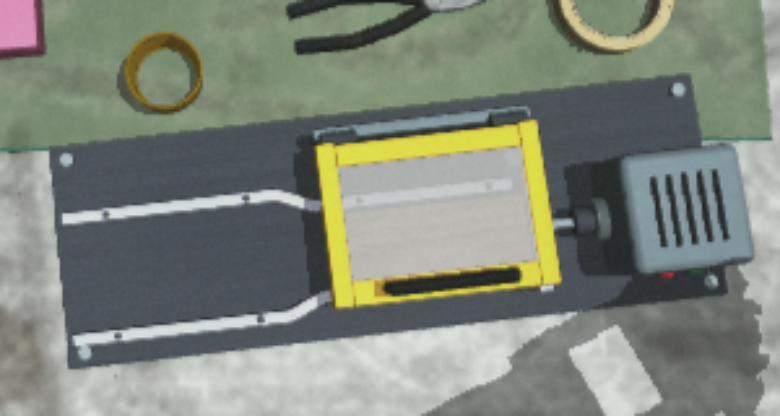

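The guard measures 0.00 rad (top) and -0.01 rad (scene), with the bar top at z 110 where it should be 112. The cap (163,72), pliers and tape are where they were, and the arm is clear. Handing in.

```bash
python3 - <<'E'
from bench import arm
print(arm.finish_job())
E
```

```text
the job is handed in; nothing more can be done
None
```

The job is handed in: I lifted the guard to about 1.7 rad, pushed the block home against the end stop, then lowered the guard by its bar until it was fully closed. I regripped the bar once on the way down because it had sat too near the fingertips.

**Last checks:**
- **Guard:** it measured 0.00 rad in the top view and -0.01 rad in the scene view. It had resisted with 43 N at its closed position before I let go.
- **Block:** the pictures before lowering showed it touching the stop, where the push force had risen to 15 N without further movement. I had no numeric check of its final pose: that measurement failed because the arm hid the block, and afterwards it was under the guard.
- **Bystanders:** the tape roll, yellow cap and pliers look unmoved in the pictures; I did not measure them.
- **Arm:** it ended clear of everything, at 19.8 s of the 69 s allowed.

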